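# Put the microscope eyepieces back in their tray

## Robot

A 6-joint arm with a two-finger parallel gripper is mounted at the origin on the work surface. World frame = base frame: x ahead of the robot, y to its left, z up, the work surface at z = 0. Lengths are in m, angles in rad, forces in N, time in s.
With the tool pointing down it reaches from about 0.35 to 0.725 m from the base axis. Payload 4.3 kg.
Tool frame: the origin (TCP) lies on the centre line of the jaws, within the pads' length; the fingertips stand 25 mm ahead of it and the grasp point (between the pads) lies 6 mm ahead of it; z points along the fingers, y is the line along which they close (so a half turn about z gives the same grasp; the last joint's range is limited). The gripper opens to 85 mm and grips with 20 to 120 N. Pads are 22 mm wide; open, the fingers measure 114 mm over their backs; the gripper's body (76 mm by 85 mm) begins 54 mm behind the grasp point. The pads swing forward as they close: fully open they stand 13 mm farther back than shut.
Start: joints at [-1.383, 0.377, 0.081, 1.274, 0, 1.46], TCP at [0.169, -0.55, 0.256] pointing down, gripper open.
Joint ranges: [-2.72, 2.72], [-0.84, 1.66], [-1.02, 1.22], [-1.77, 2.12], [-1.37, 1.28], [-3.14, 3.14]. Speed limits (rad/s): [2.57, 2.57, 3.14, 3.14, 3.14, 3.14].

## Interface

Orientations are given as [roll, pitch, yaw] about the fixed x, y, z axes, in that order (R = Rz(yaw) Ry(pitch) Rx(roll)).
In Python, from workcell import sensors, vision, order gives the robot as it stands.
- The arm moves only by the tool arm_command, never from a script. Its argument "motion" is a list of rows, each a list of 3 entries, a list of its own where there are three numbers: the turn, a rotation vector about the world's x, y, z in rad, then the shift along the world's x, y, z in cm, then the opening, from 0 (shut) to 1 (fully open). In form: [[[ax, ay, az], [x, y, z], gripper], ...]. A call has 1 to 5 rows; each row is the pose to reach, as a shift and turn from the pose commanded when the call began; what a row does not reach only later rows make up. A row lasts 1/12 s, in which the tool goes at most 41.7 mm and 7.16 degrees, less where a joint would pass 70% of its speed; a pose out of reach is approached as far as the arm can. A call with a gripper value outside its range is refused whole. The fingers move at their own pace and stop on an object; "squeeze" is the grip in N (left out, the last holds). Time passes only in rows, so rows that repeat a pose let the fingers close. It gives the time, the measured TCP pose, the force, the opening and the grip force at its end, in the units of the state.
- sensors.sense(): the state, without advancing time (a new reading comes with each control period).
- vision.read_camera(name): name is "scene" or "top" or "wrist"; returns a dict with "pixels" (384x512x3 uint8, blue, green, red), "fx", "fy", "cx", "cy" (pixels), "position" and "orientation" of the camera in the world. Camera axes: x right, y down, z forward; pixel columns grow to the right and rows downward; lengths in m; the calibration is good to about 2 mm. A picture is of the moment at which its call begins. There is no depth.
- order.sign_off(): hands the job in; it is judged then, once.
The state is a dict: "time_s": time; "qpos": joint angles; "joint_velocities": joint speeds; "joint_efforts": joint torques, N m; "tool_pos": TCP position; "orientation": TCP orientation; "ft_force": force on the tool from outside, world axes, zero at the start; "torque": the same for the moment, N m; "finger_gap": opening from 0.0 (shut) to 1.0 (fully open); "gripper_force": force on a finger pad.
Only numpy, scipy, OpenCV 4.12 (cv2) and the standard library are available. Lean on these libraries where they do the work, as an engineer would, in place of code of your own. Each camera call takes 0.05 s, during which the arm holds its last target. There are 200 camera calls.

## Task

Put the microscope's three eyepieces with red, yellow and green rings back in the white eyepiece tray, each standing upright in the pocket of its own colour; set them down gently, do not drop them. Leave the white-ringed eyepiece, the red-lidded specimen jar, the Petri dish and the slide box where they stand.

Things in the scene. Friction and masses are not known exactly. Their poses are not given: they have to be found in the camera images.
- eye_red_center (a point): Red-ringed eyepiece standing on its aluminium barrel: black head, 44 mm in diameter, with a flat red ring (41 mm outside) on top round a dark lens, and a red band round its side; barrel 36 mm in diameter. 66 mm tall: barrel the lowest 28 mm, head the upper 38 mm. About 0.12 kg. Round: grip the head from any side. The point is its centre, 33 mm above its foot; z up its axis.
- eye_yellow_center (a point): Yellow-ringed eyepiece standing on its aluminium barrel: black head, 44 mm in diameter, with a flat yellow ring (41 mm outside) on top round a dark lens, and a yellow band round its side; barrel 36 mm in diameter. 66 mm tall: barrel the lowest 28 mm, head the upper 38 mm. About 0.12 kg. Round: grip the head from any side. The point is its centre, 33 mm above its foot; z up its axis.
- eye_green_center (a point): Green-ringed eyepiece standing on its aluminium barrel: black head, 44 mm in diameter, with a flat green ring (41 mm outside) on top round a dark lens, and a green band round its side; barrel 36 mm in diameter. 66 mm tall: barrel the lowest 28 mm, head the upper 38 mm. About 0.12 kg. Round: grip the head from any side. The point is its centre, 33 mm above its foot; z up its axis.
- pocket_red: Red pocket: open square box, 74 mm outside, 66 mm inside, walls 14 mm high in all, floor 4 mm thick (10 mm deep), black disc at its middle. Fixed in a white tray (266 x 94 mm, rim 14 mm high) in a row with the other pockets in any order, 84 mm between centres. Origin: centre of its underside, 5 mm above the bench. x along the row, y across, z up.
- pocket_yellow: Yellow pocket: open square box, 74 mm outside, 66 mm inside, walls 14 mm high in all, floor 4 mm thick (10 mm deep), black disc at its middle. Fixed in a white tray (266 x 94 mm, rim 14 mm high) in a row with the other pockets in any order, 84 mm between centres. Origin: centre of its underside, 5 mm above the bench. x along the row, y across, z up.
- pocket_green: Green pocket: open square box, 74 mm outside, 66 mm inside, walls 14 mm high in all, floor 4 mm thick (10 mm deep), black disc at its middle. Fixed in a white tray (266 x 94 mm, rim 14 mm high) in a row with the other pockets in any order, 84 mm between centres. Origin: centre of its underside, 5 mm above the bench. x along the row, y across, z up.
- eye_white_center (a point): Look-alike that stays where it is: eyepiece of the same shape and size (44 mm in diameter, 66 mm tall) but with a white ring. The point is its centre, 33 mm above the bench.
- jar_center (a point): Look-alike that stays where it is: specimen jar with a plain, wholly red lid (no lens in the middle), 44 mm in diameter, 66 mm tall. The point is its centre, 33 mm above the bench.
- dish: Bystander: closed clear Petri dish with a pale disc of agar, 94 mm in diameter, 16 mm tall, loose on the bench. Origin at the centre of its underside.
- slidebox: Bystander: closed grey and white slide box, 92 x 102 mm, 33 mm tall, loose on the bench. Origin at the centre of its underside.

How it is judged:
By the outcome, as a careful person would: the job done as asked, in the order asked, and still so for the second after the job is handed in, with the robot touching nothing.
It also fails if it takes over 86 s, if anything falls off the work surface, if the arm or the gripper's body presses on something with over 40 N, if the wrist force passes 120 N, or if a joint passes its speed limit or range.

## Working session

There is one attempt and no reset: what is moved stays moved. The work goes in short steps, Python scripts to look and compute and a tool call to move; the robot and the scene stay as the last step left them, time stands still between calls to the robot, and variables do not carry over. Pictures are saved under pics/ and viewed, at most 14 in all, crops included, and the job is handed in when it is done.

Besides the shell and the picture viewer there is one more tool, called as a command line: name --argument value ..., lists and objects as JSON in quotes. arm_command: Moves the arm, as the interface text tells. Its arguments: {"type":"object","properties":{"motion":{"type":"array"},"squeeze":{"type":"number"}},"required":["motion"]}

```bash
mkdir -p pics; ls; python3 - <<'E'
from workcell import sensors, vision
import cv2
s=sensors.sense(); print({k:s[k] for k in('time_s','tool_pos','orientation','finger_gap')})
ims=[]
for n in('top','scene'):
    c=vision.read_camera(n); print(n,c['fx'],c['fy'],c['cx'],c['cy'],c['position'],c['orientation'])
    cv2.imwrite(f'pics/{n}0.png',c['pixels'])
E
```

```text
pics
{'time_s': 0.0, 'tool_pos': array([ 0.16860219, -0.54909903,  0.25536302]), 'orientation': array([-3.13956612e+00, -2.25478540e-04,  2.97830995e-01]), 'finger_gap': 0.9977109616301507}
top 424.22999685828836 424.22999685828836 255.41223139739623 195.61965755764217 [ 0.52662519 -0.0071941   1.04835714] [-3.0606476  -0.02465286 -1.55104602]
scene 373.65469351965913 373.65469351965913 256.31877790721086 191.24937613912957 [0.96972386 0.45705407 0.8431711 ] [-2.50391418 -0.00957974  2.47914853]
```

View pics/top0.png

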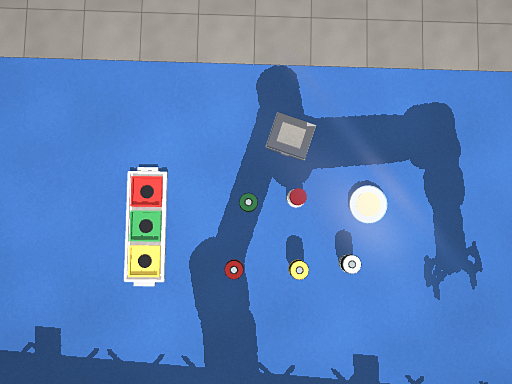

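View pics/scene0.png

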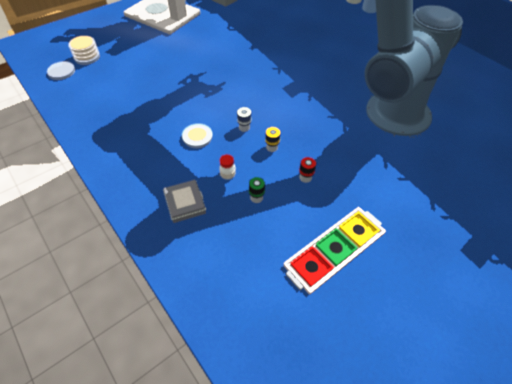

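Top view: the tray is at the left, with pockets red (147,191), green (146,226) and yellow (145,261). The ringed eyepieces are green (248,202), red (234,270) and yellow (299,270). The jar is at (297,198), the white eyepiece at (352,264), the slide box at (291,136) and the dish at (368,204). The arm is out of view.

```bash
cat > h.py <<'E'
import numpy as np, cv2
from workcell import sensors, vision
from scipy.spatial.transform import Rotation as R
def onplane(c,u,v,z):
    d=R.from_euler('xyz',c['orientation']).apply([(u-c['cx'])/c['fx'],(v-c['cy'])/c['fy'],1])
    p=np.array(c['position']); return p+d*(z-p[2])/d[2]
HUE={'red':[(0,8),(172,180)],'yellow':[(20,35)],'green':[(45,85)]}
def blobs(c,col,smin=110,vmin=40):
    h=cv2.cvtColor(c['pixels'],cv2.COLOR_BGR2HSV)
    m=sum(cv2.inRange(h,(a,smin,vmin),(b,255,255)) for a,b in HUE[col])
    cs,_=cv2.findContours(m,cv2.RETR_EXTERNAL,cv2.CHAIN_APPROX_NONE)
    return [k for k in cs if cv2.contourArea(k)>40]
E
python3 - <<'E'
from h import *
c=vision.read_camera('top')
for col in HUE:
    for k in blobs(c,col):
        a=cv2.contourArea(k)
        if a>600: (u,v),wh,ang=cv2.minAreaRect(k); z=.019
        else: (u,v),wh,ang=cv2.minAreaRect(k);(u,v),r=cv2.minEnclosingCircle(k); z=.066
        print(col,a,np.round([u,v,*wh,ang],1),onplane(c,u,v,z).round(4))
big=cv2.resize(c['pixels'][175:295,115:375],None,fx=3,fy=3,interpolation=cv2.INTER_CUBIC)
# black discs
g=c['pixels'].max(2)
m=(g<60).astype(np.uint8); m[:,:128]=0;m[:,164:]=0
n,l,st,ce=cv2.connectedComponentsWithStats(m)
for i in range(1,n):
    if st[i,4]>60 and st[i,4]<300: print('disc',st[i,4],ce[i].round(1),onplane(c,*ce[i],.009).round(4))
for n,(u,v) in dict(jar=(297,197),white=(352,264)).items(): print(n,onplane(c,u,v,.066).round(3))
print('dish',onplane(c,368,204,.016).round(3),'box',onplane(c,291,136,.033).round(3))
E
```

```text
red 242.5 [233.8 269.1  17.   18.    0. ] [0.437  0.0164 0.066 ]
red 195.5 [297.7 196.4  15.   16.   90. ] [ 0.6071 -0.1284  0.066 ]
red 901.0 [145.5 191.   30.   31.   90. ] [0.6161 0.2355 0.019 ]
yellow 266.0 [298.1 269.1  18.   19.   90. ] [ 0.4396 -0.1313  0.066 ]
yellow 930.0 [144.1 260.8  31.3  31.7   2.3] [0.4486 0.2321 0.019 ]
green 867.0 [145.  225.5  29.   30.   90. ] [0.5327 0.2333 0.019 ]
green 226.0 [247.8 202.1  18.   17.   90. ] [ 0.5913 -0.0124  0.066 ]
disc 122 [146.4 191.4] [0.6161 0.2356 0.009 ]
disc 125 [145.3 225.9] [0.5319 0.2348 0.009 ]
disc 111 [143.9 260.8] [0.4479 0.2347 0.009 ]
jar [ 0.606 -0.127  0.066]
white [ 0.453 -0.256  0.066]
dish [ 0.596 -0.308  0.016] box [ 0.757 -0.114  0.033]
```

arm_command --motion '[[[0,0,-0.06],[1.7,3.5,0],1],[[0,0,-0.12],[3.4,7,0],1],[[0,0,-0.18],[5.1,10.5,0],1],[[0,0,-0.24],[6.8,14,0],1],[[0,0,-0.298],[8.5,17.5,0],1]]' --squeeze 40

```text
time_s: 0.57
tool_pos: [0.254, -0.3729, 0.2559]
orientation: [-3.141, 0.0, -0.004]
ft_force: [0.8, 0.3, 0.5]
finger_gap: 0.997
gripper_force: 0.0
```

arm_command --motion '[[[0,0,0],[1.7,3.5,-1],1],[[0,0,0],[3.4,7,-2],1],[[0,0,0],[5.1,10.5,-3],1],[[0,0,0],[6.8,14,-4],1],[[0,0,0],[8.5,17.5,-5],1]]'

```text
time_s: 0.98
tool_pos: [0.3389, -0.1978, 0.2059]
orientation: [3.141, -0.0, -0.001]
ft_force: [0.8, 0.8, -0.5]
finger_gap: 1.002
gripper_force: 0.0
```

arm_command --motion '[[[0,0,0],[1.7,3.5,-0.5],1],[[0,0,0],[3.4,7,-1],1],[[0,0,0],[5.1,10.5,-1.5],1],[[0,0,0],[6.8,14,-2],1],[[0,0,0],[6.8,14,-2],1]]'

```text
time_s: 1.4
tool_pos: [0.4079, -0.054, 0.1855]
orientation: [-3.138, -0.0, 0.009]
ft_force: [-1.0, -1.1, 0.3]
finger_gap: 1.0
gripper_force: 0.0
```

```bash
cat > w.py <<'E'
import sys
from h import *
c=vision.read_camera('wrist'); s=sensors.sense()
print('tcp',s['tool_pos'].round(4),s['orientation'].round(3),'cam',np.round(c['position'],3))
for col in HUE:
    for k in blobs(c,col):
        a=cv2.contourArea(k); (u,v),r=cv2.minEnclosingCircle(k)
        print(col,a,np.round([u,v,r],1),onplane(c,u,v,float(sys.argv[2]) if len(sys.argv)>2 else .066).round(4))
cv2.imwrite(f'pics/{sys.argv[1]}.png',c['pixels'])
E
python3 w.py w1
```

```text
tcp [ 0.407  -0.0566  0.1857] [-3.141e+00  1.000e-03  7.000e-03] cam [ 0.493 -0.053  0.303]
red 1673.0 [181.  163.7  24.5] [0.4383 0.0158 0.066 ]
red 96.5 [194.5 153.5  20.7] [0.4475 0.0033 0.066 ]
yellow 1687.0 [350.4 163.7  24.7] [ 0.4397 -0.1333  0.066 ]
yellow 107.5 [337.5 155.   22.2] [ 0.4473 -0.1211  0.066 ]
yellow 1683.5 [ 15.  139.5  38.5] [0.4581 0.1565 0.066 ]
green 222.5 [ 5.5 70.  21.7] [0.5128 0.1486 0.066 ]
```

View pics/w1.png

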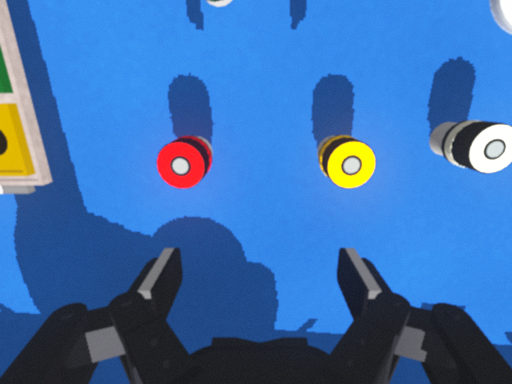

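Wrist view: red ring at (181,164), yellow at (350,164), white at (493,149). The fingers are clear. I'll go over red.

arm_command --motion '[[[0,0,0],[1.5,3.7,0],1],[[0,0,0],[3.0,7.3,0],1],[[0,0,0],[3.0,7.3,-3],1],[[0,0,0],[3.0,7.3,-4],1],[[0,0,0],[3.0,7.3,-4],1]]'

```text
time_s: 1.87
tool_pos: [0.4345, 0.013, 0.144]
orientation: [3.142, 0.005, -0.0]
ft_force: [-1.0, 0.0, -0.4]
finger_gap: 0.997
gripper_force: 0.0
```

```bash
python3 w.py w2; python3 w.py w2
```

```text
tcp [0.4352 0.0126 0.1453] [ 3.141e+00  4.000e-03 -1.000e-03] cam [0.521 0.013 0.261]
red 2077.5 [254.7 210.2  26.9] [0.4381 0.0168 0.066 ]
red 129.5 [256.5 191.   22.9] [0.4537 0.0153 0.066 ]
red 442.0 [14.   8.5 16.4] [0.5712 0.1624 0.066 ]
yellow 2082.5 [450.1 208.2  29.5] [ 0.4397 -0.1333  0.066 ]
yellow 350.0 [425.5 194.5  25.9] [ 0.4509 -0.1121  0.066 ]
yellow 5294.5 [ 35.6 176.5  53.2] [0.4651 0.1781 0.066 ]
green 3372.0 [25.6 77.5 54. ] [0.5325 0.1663 0.066 ]
green 158.5 [303.5   0.5  18.5] [ 0.5753 -0.0135  0.066 ]
green 181.0 [296.5   2.   27.6] [ 0.5745 -0.0093  0.066 ]
tcp [0.4361 0.0124 0.1463] [ 3.141e+00  1.000e-03 -2.000e-03] cam [0.521 0.013 0.262]
red 2044.0 [254.1 210.5  26.7] [0.4382 0.0168 0.066 ]
red 134.0 [256.  190.5  22.3] [0.4545 0.0153 0.066 ]
red 523.5 [14.2 10.  17.3] [0.5718 0.1631 0.066 ]
yellow 2053.5 [448.5 209.   29.3] [ 0.4392 -0.1336  0.066 ]
yellow 338.0 [424.1 194.6  25.9] [ 0.451  -0.1124  0.066 ]
yellow 5343.0 [ 35.7 177.5  53.2] [0.465  0.1789 0.066 ]
green 3392.0 [26.1 79.  53.8] [0.5326 0.1669 0.066 ]
green 255.5 [302.    0.5  21. ] [ 0.5765 -0.0134  0.066 ]
green 167.5 [295.    3.5  27.2] [ 0.575  -0.0092  0.066 ]
```

arm_command --motion '[[[0,0,0],[0.2,0.4,-3],1],[[0,0,0],[0.2,0.4,-5.5],1],[[0,0,0],[0.2,0.4,-7.5],1],[[0,0,0],[0.2,0.4,-9],1],[[0,0,0],[0.2,0.4,-9],1]]'

```text
time_s: 2.38
tool_pos: [0.4372, 0.0163, 0.0549]
orientation: [-3.142, 0.003, -0.002]
ft_force: [-0.1, -1.5, 0.4]
finger_gap: 0.999
gripper_force: 0.0
```

arm_command --motion '[[[0,0,0],[0,0,0],0.6],[[0,0,0],[0,0,0],0.5],[[0,0,0],[0,0,0],0.4],[[0,0,0],[0,0,0],0.3],[[0,0,0],[0,0,0],0.3]]' --squeeze 40

```text
time_s: 2.8
tool_pos: [0.4402, 0.0169, 0.058]
orientation: [3.141, -0.003, -0.0]
ft_force: [-0.6, -0.8, 5.3]
finger_gap: 0.504
gripper_force: 39.9
```

arm_command --motion '[[[0,0,0],[0,0,1],0.3],[[0,0,0],[0,0,3],0.3],[[0,0,0],[0,0,6],0.3],[[0,0,0],[0,0,9],0.3],[[0,0,0],[0,0,9],0.3]]'

```text
time_s: 3.22
tool_pos: [0.4427, 0.0169, 0.1522]
orientation: [3.14, -0.01, -0.0]
ft_force: [1.5, 0.4, -1.3]
finger_gap: 0.504
gripper_force: 40.9
```

```bash
python3 w.py w3; python3 -c "
from workcell import sensors as s
print(s.sense())"
```

```text
tcp [0.4419 0.017  0.15  ] [ 3.141 -0.008 -0.   ] cam [0.527 0.017 0.27 ]
red 522.0 [264.5 341.5  36.6] [0.3085 0.012  0.066 ]
red 6864.5 [273.  282.   63.8] [0.376  0.0049 0.066 ]
red 133.0 [475.   0.  18.] [ 0.588  -0.1202  0.066 ]
red 1449.5 [22.7 19.5 27.5] [0.5773 0.1701 0.066 ]
yellow 1869.0 [445.2 215.4  27.8] [ 0.4395 -0.1332  0.066 ]
yellow 322.0 [422.1 201.6  24.6] [ 0.4514 -0.1123  0.066 ]
yellow 5862.0 [ 43.5 181.5  55.5] [0.4682 0.1839 0.066 ]
green 3977.0 [32.2 91.5 54.9] [0.5335 0.1755 0.066 ]
green 142.5 [291.   20.5  25.3] [ 0.5767 -0.0036  0.066 ]
green 1173.5 [306.5   0.5  31.5] [ 0.5878 -0.013   0.066 ]
{'time_s': 3.2667, 'qpos': array([-1.05163861e-01,  1.73098153e-01, -4.82913291e-01,  9.06516846e-01,
       -1.11799562e-04,  3.03646376e+00]), 'joint_velocities': array([-0.00099321,  0.03806325, -0.07067726, -0.04553936,  0.00043676,
        0.00037338]), 'joint_efforts': array([ 1.14502294e-01, -3.49806690e+01,  2.50538707e+01,  7.29481783e-01,
        3.22529588e-03,  5.72287809e-05]), 'tool_pos': array([0.44189128, 0.01697646, 0.15000274]), 'orientation': array([ 3.14061384e+00, -8.21065767e-03, -3.14075818e-05]), 'ft_force': array([-0.10521314, -0.27308078, -1.29827232]), 'torque': array([-0.01653047, -0.10892642,  0.00947756]), 'gripper_force': 40.92363953590393, 'finger_gap': 0.5041041469956458}
```

View pics/w3.png

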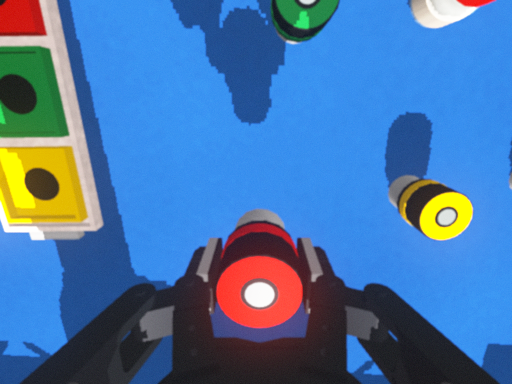

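Red is held cleanly between the pads, with its ring at (259,294). The last joint is near its limit, so I'll use yaw 0.5 from here on and carry red to its pocket.

arm_command --motion '[[[0,0,0.1],[2,2.5,0],0.3],[[0,0,0.2],[4.2,5.3,0],0.3],[[0,0,0.3],[6.5,8.1,0],0.3],[[0,0,0.4],[8.8,10.9,0],0.3],[[0,0,0.5],[11,13.7,0],0.3]]'

```text
time_s: 3.68
tool_pos: [0.549, 0.1556, 0.1453]
orientation: [-3.141, 0.001, 0.505]
ft_force: [1.0, -0.4, -1.2]
finger_gap: 0.505
gripper_force: 41.0
```

arm_command --motion '[[[0,0,0],[2.3,2.8,0],0.3],[[0,0,0],[4.5,5.5,0],0.3],[[0,0,0],[6.5,8,0],0.3],[[0,0,0],[6.5,8,0],0.3],[[0,0,0],[6.5,8,0],0.3]]'

```text
time_s: 4.1
tool_pos: [0.6137, 0.2354, 0.1444]
orientation: [-3.141, 0.002, 0.502]
ft_force: [0.3, -1.8, -1.2]
finger_gap: 0.501
gripper_force: 41.0
```

```bash
cat > p.py <<'E'
# held ring centre (plane tcp_z+dz) by white/dark lens ring hull, plus pocket discs
import sys
from h import *
c=vision.read_camera('wrist'); s=sensors.sense(); t=s['tool_pos']
print('tcp',t.round(4),s['orientation'].round(3),s['finger_gap'].round(3),s['ft_force'].round(1),s['qpos'].round(2))
for col in HUE:
    for k in blobs(c,col):
        if cv2.contourArea(k)<1500: continue
        (u,v),r=cv2.minEnclosingCircle(k); print(col,np.round([u,v,r],1),'held plane',onplane(c,u,v,t[2]+.010).round(4))
m=(c['pixels'].max(2)<60).astype(np.uint8)
n,l,st,ce=cv2.connectedComponentsWithStats(m)
for i in range(1,n):
    if 300<st[i,4]<4000: print('disc?',st[i],ce[i].round(1),onplane(c,*ce[i],.009).round(4))
cv2.imwrite(f'pics/{sys.argv[1]}.png',c['pixels'])
E
python3 p.py w4
```

```text
Traceback (most recent call last):
  File "p.py", line 5, in <module>
    print('tcp',t.round(4),s['orientation'].round(3),s['finger_gap'].round(3),s['ft_force'].round(1),s['qpos'].round(2))
                                                     ^^^^^^^^^^^^^^^^^^^^^
AttributeError: 'float' object has no attribute 'round'
```

```bash
sed -i "s/s\['finger_gap'\].round(3)/s['finger_gap']/" p.py; python3 p.py w4
```

```text
tcp [0.6126 0.2337 0.1452] [-3.141e+00  3.000e-03  5.000e-01] 0.5065457037968023 [-0.1  0.1 -1.1] [ 0.27  0.59  0.13  1.12 -0.    2.91]
red [260.  274.1  52.7] held plane [0.6214 0.2382 0.1552]
red [260.9 188.   54.6] held plane [0.6581 0.2578 0.1552]
```

View pics/w4.png

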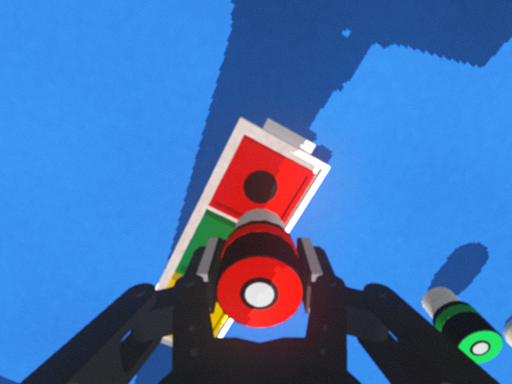

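The red ring's lens is at (259,294), still upright in the jaws, and the red pocket's disc is at (260,186). I'll convert both to positions.

```bash
python3 - <<'E'
from h import *
c=vision.read_camera('wrist'); t=sensors.sense()['tool_pos']
print(t,onplane(c,260,186,.009),onplane(c,259.5,294,t[2]+.010),onplane(c,259.5,212,t[2]-.056))
E
```

```text
[0.61257937 0.23333877 0.14559124] [0.6172777  0.23500472 0.009     ] [0.61125764 0.23242646 0.15559124] [0.62332959 0.23894826 0.08959124]
```

arm_command --motion '[[[0,0,0],[0.4,0.2,-2.5],0.3],[[0,0,0],[0.4,0.2,-5],0.3],[[0,0,0],[0.4,0.2,-6.8],0.3],[[0,0,0],[0.4,0.2,-7.4],0.3],[[0,0,0],[0.4,0.2,-7.4],0.3]]'

```text
time_s: 4.67
tool_pos: [0.6154, 0.2348, 0.0705]
orientation: [-3.141, 0.005, 0.499]
ft_force: [0.1, -0.9, -1.3]
finger_gap: 0.507
gripper_force: 41.1
```

arm_command --motion '[[[0,0,0],[0,0,-0.2],0.3],[[0,0,0],[0,0,-0.4],0.3],[[0,0,0],[0,0,-0.5],0.3],[[0,0,0],[0,0,-0.5],0.3],[[0,0,0],[0,0,-0.5],0.3]]'

```text
time_s: 5.08
tool_pos: [0.6182, 0.2365, 0.0681]
orientation: [3.141, -0.001, 0.5]
ft_force: [-0.2, 0.1, -1.7]
finger_gap: 0.503
gripper_force: 41.1
```

arm_command --motion '[[[0,0,0],[0,0,-0.05],0.3],[[0,0,0],[0,0,-0.1],0.3],[[0,0,0],[0,0,-0.15],0.3],[[0,0,0],[0,0,-0.15],0.3]]'

```text
time_s: 5.42
tool_pos: [0.6181, 0.2364, 0.067]
orientation: [3.141, -0.001, 0.5]
ft_force: [-2.1, 0.1, 3.3]
finger_gap: 0.501
gripper_force: 41.8
```

arm_command --motion '[[[0,0,0],[0,0,-0.05],0.3],[[0,0,0],[0,0,-0.1],0.3],[[0,0,0],[0,0,-0.1],0.3],[[0,0,0],[0,0,-0.1],0.3]]'

```text
time_s: 5.75
tool_pos: [0.6182, 0.2364, 0.067]
orientation: [3.141, -0.002, 0.5]
ft_force: [-3.2, -1.8, 9.8]
finger_gap: 0.502
gripper_force: 42.3
```

It's touching the floor, so I'll release gently and retreat.

arm_command --motion '[[[0,0,0],[0,0,0.1],0.55],[[0,0,0],[0,0,0.1],0.7],[[0,0,0],[0,0,0.1],1],[[0,0,0],[0,0,0.1],1],[[0,0,0],[0,0,0.1],1]]'

```text
time_s: 6.17
tool_pos: [0.6176, 0.2363, 0.0655]
orientation: [-3.142, 0.0, 0.5]
ft_force: [-0.0, -0.1, 0.7]
finger_gap: 1.001
gripper_force: 0.0
```

arm_command --motion '[[[0,0,0],[0,0,0.8],1],[[0,0,0],[0,0,3],1],[[0,0,0],[0,0,6],1],[[0,0,0],[0,0,9],1],[[0,0,0],[0,0,9],1]]'

```text
time_s: 6.58
tool_pos: [0.6213, 0.2373, 0.1635]
orientation: [3.139, -0.011, 0.5]
ft_force: [-0.2, 0.7, 0.8]
finger_gap: 0.999
gripper_force: 0.0
```

```bash
python3 w.py w5 .075
```

```text
tcp [0.6206 0.2371 0.1608] [ 3.139 -0.009  0.5  ] cam [0.695 0.278 0.282]
red 5441.0 [258.9 192.   50.5] [0.6357 0.2448 0.075 ]
yellow 3023.0 [197.  308.3  38.3] [0.5092 0.2408 0.075 ]
green 43.0 [449.  305.   11.4] [0.6232 0.0385 0.075 ]
green 3823.0 [223.5 255.3  44.7] [0.5709 0.2441 0.075 ]
```

View pics/w5.png

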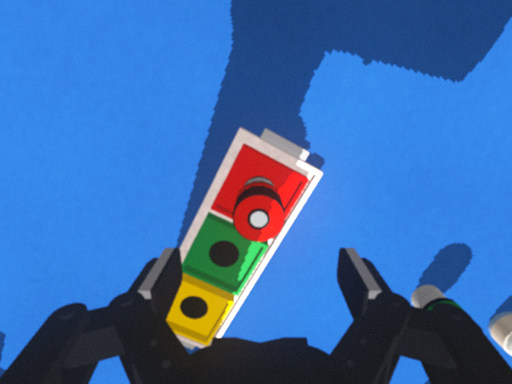

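Red stands upright in the red pocket, with its ring at (258,219). Next is yellow.

arm_command --motion '[[[0,0,0],[-1.4,-2.8,0],1],[[0,0,0],[-3.1,-6.4,0],1],[[0,0,0],[-4.8,-10,0],1],[[0,0,0],[-6.5,-13.5,0],1],[[0,0,0],[-8.2,-17,0],1]]'

```text
time_s: 7.05
tool_pos: [0.5341, 0.065, 0.1551]
orientation: [-3.141, 0.001, 0.5]
ft_force: [1.0, -1.4, 0.7]
finger_gap: 1.0
gripper_force: 0.0
```

arm_command --motion '[[[0,0,0],[-1.7,-3.5,0],1],[[0,0,0],[-3.4,-7.1,0],1],[[0,0,0],[-5.1,-10.7,0],1],[[0,0,0],[-6.8,-14.2,0],1],[[0,0,0],[-8.4,-17.5,0],1]]'

```text
time_s: 7.47
tool_pos: [0.45, -0.1101, 0.1554]
orientation: [-3.141, 0.001, 0.5]
ft_force: [1.5, -0.6, 0.2]
finger_gap: 1.0
gripper_force: 0.0
```

arm_command --motion '[[[0,0,0],[-1.2,-2.4,0],1],[[0,0,0],[-1.2,-2.4,0],1],[[0,0,0],[-1.2,-2.4,0],1],[[0,0,0],[-1.2,-2.4,0],1]]'

```text
time_s: 7.8
tool_pos: [0.4397, -0.1323, 0.1556]
orientation: [-3.141, -0.0, 0.5]
ft_force: [-0.1, 1.0, -0.0]
finger_gap: 0.999
gripper_force: 0.0
```

```bash
python3 w.py w6|egrep 'tcp|yellow'; python3 w.py w6|egrep 'tcp|yellow'
```

```text
tcp [ 0.4399 -0.1319  0.1556] [-3.141 -0.     0.501] cam [ 0.515 -0.092  0.273]
yellow 1847.0 [260.1 210.   25.4] [ 0.4395 -0.1334  0.066 ]
yellow 107.0 [259.  190.   21.4] [ 0.4542 -0.1244  0.066 ]
tcp [ 0.44   -0.1317  0.1556] [-3.141 -0.     0.502] cam [ 0.515 -0.091  0.273]
yellow 1850.5 [260.2 210.3  25.5] [ 0.4396 -0.1333  0.066 ]
yellow 102.5 [259.5 192.   21.7] [ 0.4532 -0.1252  0.066 ]
```

arm_command --motion '[[[0,0,0],[0,-0.15,-3],1],[[0,0,0],[0,-0.15,-6],1],[[0,0,0],[0,-0.15,-8.5],1],[[0,0,0],[0,-0.15,-10],1],[[0,0,0],[0,-0.15,-10],1]]'

```text
time_s: 8.32
tool_pos: [0.4374, -0.1318, 0.0527]
orientation: [-3.136, 0.004, 0.502]
ft_force: [-1.1, 0.1, -1.0]
finger_gap: 1.002
gripper_force: 0.0
```

arm_command --motion '[[[0,0,0],[0,0,0],0.6],[[0,0,0],[0,0,0],0.5],[[0,0,0],[0,0,0],0.4],[[0,0,0],[0,0,0],0.3],[[0,0,0],[0,0,0],0.3]]'

```text
time_s: 8.73
tool_pos: [0.4411, -0.1345, 0.0573]
orientation: [3.14, -0.002, 0.5]
ft_force: [-0.8, 1.4, 6.3]
finger_gap: 0.502
gripper_force: 40.2
```

arm_command --motion '[[[0,0,0],[0,0,1],0.3],[[0,0,0],[0,0,3],0.3],[[0,0,0],[0,0,6],0.3],[[0,0,0],[0,0,9],0.3],[[0,0,0],[0,0,9],0.3]]'

```text
time_s: 9.15
tool_pos: [0.4433, -0.1359, 0.1516]
orientation: [3.133, -0.006, 0.5]
ft_force: [1.1, -0.8, -1.1]
finger_gap: 0.503
gripper_force: 40.9
```

arm_command --motion '[[[0,0,0],[0.1,2.8,0],0.3],[[0,0,0],[0.2,6.6,0],0.3],[[0,0,0],[0.3,10.5,0],0.3],[[0,0,0],[0.4,14.4,0],0.3],[[0,0,0],[0.4,18.3,0],0.3]]'

```text
time_s: 9.57
tool_pos: [0.4437, 0.0502, 0.1459]
orientation: [3.141, -0.001, 0.499]
ft_force: [0.7, -0.4, -1.4]
finger_gap: 0.506
gripper_force: 41.0
```

arm_command --motion '[[[0,0,0],[0.1,3.9,0],0.3],[[0,0,0],[0.2,7.8,0],0.3],[[0,0,0],[0.3,11.7,0],0.3],[[0,0,0],[0.4,15.6,0],0.3],[[0,0,0],[0.4,18.5,0],0.3]]'

```text
time_s: 9.98
tool_pos: [0.4476, 0.2367, 0.1459]
orientation: [-3.141, -0.001, 0.502]
ft_force: [0.7, 0.3, -0.4]
finger_gap: 0.506
gripper_force: 41.1
```

arm_command --motion '[[[0,0,0],[0,0,0],0.3],[[0,0,0],[0,0,0],0.3],[[0,0,0],[0,0,0],0.3]]'

```text
time_s: 10.23
tool_pos: [0.4474, 0.2332, 0.1455]
orientation: [3.141, 0.001, 0.5]
ft_force: [-0.4, -0.9, -1.5]
finger_gap: 0.502
gripper_force: 41.2
```

```bash
python3 p.py w7
```

```text
tcp [0.4475 0.2328 0.1456] [3.141e+00 1.000e-03 4.990e-01] 0.5050913289440224 [-0.6  0.4 -0.9] [ 0.35  0.3  -0.33  0.95 -0.    3.  ]
red [361.5  17.5  67.8] held plane [0.5618 0.256  0.1556]
yellow [259.4 290.5  43.7] held plane [0.4475 0.2329 0.1556]
yellow [259.2 189.9  54.3] held plane [0.4913 0.2569 0.1556]
green [305.7 105.8  60.9] held plane [0.5285 0.2575 0.1556]
disc? [349   0  53  34 722] [366.6  18.8] [0.6166 0.227  0.009 ]
disc? [ 286   91   37   38 1115] [304.2 109.3] [0.5334 0.2344 0.009 ]
disc? [244 174  32  30 735] [259.7 188.9] [0.4495 0.2333 0.009 ]
```

View pics/w7.png

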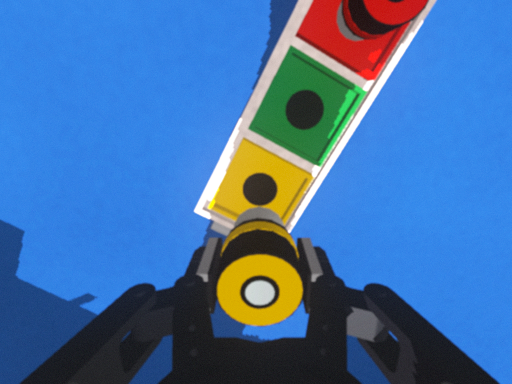

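Yellow is upright in the jaws (ring at (260,291)), just above the yellow disc (260,188). I'll lower it.

arm_command --motion '[[[0,0,0],[0.15,0.15,-2.5],0.3],[[0,0,0],[0.15,0.15,-5],0.3],[[0,0,0],[0.15,0.15,-6.8],0.3],[[0,0,0],[0.15,0.15,-7.4],0.3],[[0,0,0],[0.15,0.15,-7.4],0.3]]'

```text
time_s: 10.7
tool_pos: [0.4477, 0.2334, 0.0703]
orientation: [-3.141, 0.004, 0.498]
ft_force: [-0.4, -1.0, -0.8]
finger_gap: 0.506
gripper_force: 41.1
```

arm_command --motion '[[[0,0,0],[0,0,-0.2],0.3],[[0,0,0],[0,0,-0.35],0.3],[[0,0,0],[0,0,-0.5],0.3],[[0,0,0],[0,0,-0.5],0.3],[[0,0,0],[0,0,-0.5],0.3]]'

```text
time_s: 11.12
tool_pos: [0.4497, 0.2354, 0.0674]
orientation: [3.141, -0.001, 0.5]
ft_force: [0.1, -0.2, -0.6]
finger_gap: 0.504
gripper_force: 41.1
```

arm_command --motion '[[[0,0,0],[0,0,-0.05],0.3],[[0,0,0],[0,0,-0.1],0.3],[[0,0,0],[0,0,-0.15],0.3],[[0,0,0],[0,0,-0.15],0.3]]'

```text
time_s: 11.45
tool_pos: [0.4496, 0.2355, 0.0663]
orientation: [3.141, -0.001, 0.5]
ft_force: [-1.4, -1.1, 6.2]
finger_gap: 0.505
gripper_force: 42.0
```

arm_command --motion '[[[0,0,0],[0,0,0],0.55],[[0,0,0],[0,0,0],0.7],[[0,0,0],[0,0,0],1],[[0,0,0],[0,0,0],1],[[0,0,0],[0,0,0],1]]'

```text
time_s: 11.87
tool_pos: [0.4491, 0.2353, 0.0652]
orientation: [3.142, 0.0, 0.5]
ft_force: [-0.4, 0.7, 0.1]
finger_gap: 0.998
gripper_force: 0.0
```

arm_command --motion '[[[0,0,0],[0,0,0.8],1],[[0,0,0],[0,0,3],1],[[0,0,0],[0,0,6],1],[[0,0,0],[0,0,9],1],[[0,0,0],[0,0,9],1]]'

```text
time_s: 12.28
tool_pos: [0.4528, 0.2366, 0.1615]
orientation: [3.14, -0.01, 0.5]
ft_force: [1.6, -0.2, 0.1]
finger_gap: 1.002
gripper_force: 0.0
```

```bash
python3 w.py w8 .075
```

```text
tcp [0.452  0.2363 0.1592] [ 3.14  -0.008  0.5  ] cam [0.527 0.277 0.28 ]
red 5832.0 [355.   25.   65.9] [0.5983 0.2444 0.075 ]
yellow 5457.0 [259.6 193.   51.1] [0.467  0.2436 0.075 ]
green 6306.0 [302.8 115.1  56. ] [0.5337 0.2447 0.075 ]
```

View pics/w8.png

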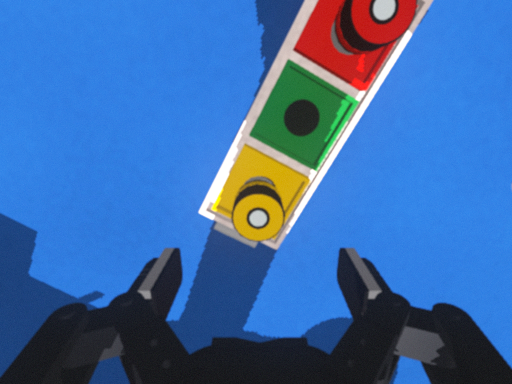

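Yellow stands upright in its pocket (ring at (258,217)). Now green.

arm_command --motion '[[[0,0,0],[1.4,-2.4,0],1],[[0,0,0],[3.3,-5.7,0],1],[[0,0,0],[5.2,-9,0],1],[[0,0,0],[7.1,-12.3,0],1],[[0,0,0],[9,-15.6,0],1]]'

```text
time_s: 12.75
tool_pos: [0.5392, 0.0778, 0.1546]
orientation: [-3.141, 0.001, 0.5]
ft_force: [1.2, 0.7, 0.6]
finger_gap: 1.0
gripper_force: 0.0
```

arm_command --motion '[[[0,0,0],[1.9,-3.3,0],1],[[0,0,0],[3.8,-6.6,0],1],[[0,0,0],[5.2,-9.1,0],1],[[0,0,0],[5.2,-9.1,0],1],[[0,0,0],[5.2,-9.1,0],1]]'

```text
time_s: 13.17
tool_pos: [0.5912, -0.0131, 0.1543]
orientation: [-3.141, 0.001, 0.497]
ft_force: [-0.7, 1.2, 0.0]
finger_gap: 0.996
gripper_force: 0.0
```

```bash
python3 w.py w9|egrep 'tcp|green'; python3 w.py w9|egrep 'tcp|green'
```

```text
tcp [ 0.5905 -0.0118  0.1543] [-3.14e+00  1.00e-03  4.99e-01] cam [0.667 0.027 0.271]
green 1897.5 [260.1 206.5  25.7] [ 0.5942 -0.0125  0.066 ]
green 88.5 [260. 186.  21.] [ 0.6093 -0.0042  0.066 ]
green 2609.5 [ 10.5 126.   47.2] [0.5628 0.1781 0.066 ]
tcp [ 0.5901 -0.0111  0.1545] [-3.14e+00  2.00e-03  5.00e-01] cam [0.666 0.029 0.271]
green 1895.5 [262.  206.1  25.7] [ 0.5943 -0.0125  0.066 ]
green 92.0 [261.  184.   20.1] [ 0.6103 -0.0028  0.066 ]
green 2708.0 [ 10.5 125.   48.2] [0.5623 0.1796 0.066 ]
```

arm_command --motion '[[[0,0,0],[0.3,-0.1,-3],1],[[0,0,0],[0.3,-0.1,-6],1],[[0,0,0],[0.3,-0.1,-8.5],1],[[0,0,0],[0.3,-0.1,-9.9],1],[[0,0,0],[0.3,-0.1,-9.9],1]]'

```text
time_s: 13.68
tool_pos: [0.5899, -0.0106, 0.0524]
orientation: [-3.137, 0.007, 0.502]
ft_force: [-1.0, -0.3, 0.5]
finger_gap: 0.999
gripper_force: 0.0
```

arm_command --motion '[[[0,0,0],[0,0,0],0.6],[[0,0,0],[0,0,0],0.5],[[0,0,0],[0,0,0],0.4],[[0,0,0],[0,0,0],0.3],[[0,0,0],[0,0,0],0.3]]'

```text
time_s: 14.1
tool_pos: [0.5955, -0.0125, 0.0582]
orientation: [3.14, -0.003, 0.5]
ft_force: [0.1, 2.1, 7.0]
finger_gap: 0.506
gripper_force: 40.4
```

arm_command --motion '[[[0,0,0],[0,0,1],0.3],[[0,0,0],[0,0,4],0.3],[[0,0,0],[0,0,8],0.3],[[0,0,0],[0,0,12],0.3],[[0,0,0],[0,0,12],0.3]]'

```text
time_s: 14.52
tool_pos: [0.5989, -0.0134, 0.1858]
orientation: [3.133, -0.011, 0.5]
ft_force: [1.3, 0.3, -0.3]
finger_gap: 0.5
gripper_force: 41.1
```

arm_command --motion '[[[0,0,0],[-0.7,2.8,0],0.3],[[0,0,0],[-1.6,6.5,0],0.3],[[0,0,0],[-2.5,10.2,0],0.3],[[0,0,0],[-3.4,13.9,0],0.3],[[0,0,0],[-4.3,17.6,0],0.3]]'

```text
time_s: 14.93
tool_pos: [0.5506, 0.1645, 0.1769]
orientation: [3.141, -0.0, 0.499]
ft_force: [0.9, 0.3, -1.7]
finger_gap: 0.504
gripper_force: 41.3
```

arm_command --motion '[[[0,0,0],[-0.9,3.7,0],0.3],[[0,0,0],[-1.7,7,0],0.3],[[0,0,0],[-1.7,7,0],0.3],[[0,0,0],[-1.7,7,0],0.3],[[0,0,0],[-1.7,7,0],0.3]]'

```text
time_s: 15.35
tool_pos: [0.5343, 0.2329, 0.1765]
orientation: [3.141, 0.0, 0.5]
ft_force: [-0.0, -0.2, -2.1]
finger_gap: 0.502
gripper_force: 41.4
```

```bash
python3 p.py w10
```

```text
tcp [0.5345 0.2324 0.1765] [3.141 0.    0.499] 0.49967722955782 [ 0.3 -0.4 -1.3] [ 0.3   0.43 -0.05  1.09 -0.    2.94]
red [297.5 108.   54.7] held plane [0.6133 0.2594 0.1865]
green [259.8 291.   43.3] held plane [0.5341 0.2322 0.1865]
green [257.8 182.2  47.5] held plane [0.5808 0.2586 0.1865]
disc? [243 168  30  29 667] [257.1 181.8] [0.5333 0.2344 0.009 ]
```

View pics/w10.png

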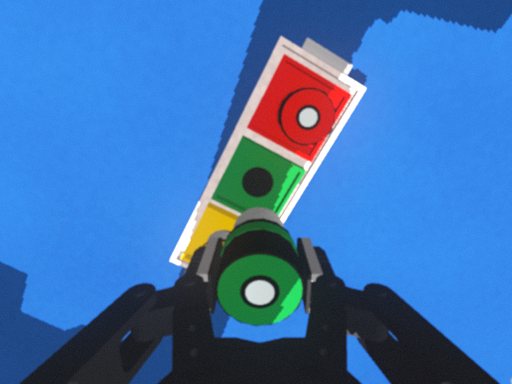

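Green is upright in the jaws (ring at (260,291)) over the green disc (257,182). I'll lower it.

arm_command --motion '[[[0,0,0],[-0.1,0.2,-3.5],0.3],[[0,0,0],[-0.1,0.2,-7],0.3],[[0,0,0],[-0.1,0.2,-9.5],0.3],[[0,0,0],[-0.1,0.2,-10.4],0.3],[[0,0,0],[-0.1,0.2,-10.4],0.3]]'

```text
time_s: 15.82
tool_pos: [0.5313, 0.2332, 0.0697]
orientation: [-3.141, 0.006, 0.498]
ft_force: [-1.0, 0.2, -1.8]
finger_gap: 0.501
gripper_force: 41.4
```

arm_command --motion '[[[0,0,0],[0,0,-0.2],0.3],[[0,0,0],[0,0,-0.35],0.3],[[0,0,0],[0,0,-0.5],0.3],[[0,0,0],[0,0,-0.5],0.3],[[0,0,0],[0,0,-0.5],0.3]]'

```text
time_s: 16.23
tool_pos: [0.534, 0.2355, 0.0684]
orientation: [3.141, -0.002, 0.5]
ft_force: [-0.3, -0.6, -2.0]
finger_gap: 0.5
gripper_force: 41.4
```

arm_command --motion '[[[0,0,0],[0,0,-0.05],0.3],[[0,0,0],[0,0,-0.1],0.3],[[0,0,0],[0,0,-0.15],0.3],[[0,0,0],[0,0,-0.15],0.3]]'

```text
time_s: 16.57
tool_pos: [0.5338, 0.2356, 0.0673]
orientation: [3.141, -0.002, 0.5]
ft_force: [-2.8, 0.2, 5.7]
finger_gap: 0.508
gripper_force: 42.3
```

Contact. I'll release, rise, and move aside so the top camera can see the tray.

arm_command --motion '[[[0,0,0],[0,0,0],0.55],[[0,0,0],[0,0,0],0.7],[[0,0,0],[0,0,0],1],[[0,0,0],[0,0,0],1],[[0,0,0],[0,0,0],1]]'

```text
time_s: 16.98
tool_pos: [0.5332, 0.2353, 0.0657]
orientation: [3.142, 0.0, 0.5]
ft_force: [0.6, 1.1, -0.1]
finger_gap: 0.999
gripper_force: 0.0
```

arm_command --motion '[[[0,0,0],[0,0,0.8],1],[[0,0,0],[0,0,3],1],[[0,0,0],[0,0,6],1],[[0,0,0],[0,0,10],1],[[0,0,0],[0,0,13],1]]'

```text
time_s: 17.4
tool_pos: [0.5333, 0.2353, 0.1989]
orientation: [3.141, -0.001, 0.5]
ft_force: [0.4, -0.0, -0.3]
finger_gap: 0.998
gripper_force: 0.0
```

arm_command --motion '[[[0,0,0],[-0.7,-3,0],1],[[0,0,0],[-1.5,-6.5,0],1],[[0,0,0],[-2.3,-10,0],1],[[0,0,0],[-3,-13,0],1],[[0,0,0],[-3.5,-16,0],1]]'

```text
time_s: 17.82
tool_pos: [0.4974, 0.0739, 0.1966]
orientation: [3.141, -0.0, 0.5]
ft_force: [0.1, -0.1, -0.3]
finger_gap: 1.001
gripper_force: 0.0
```

arm_command --motion '[[[0,0,0],[0,-2,0],1],[[0,0,0],[0,-2,0],1],[[0,0,0],[0,-2,0],1],[[0,0,0],[0,-2,0],1],[[0,0,0],[0,-2,0],1]]'

```text
time_s: 18.23
tool_pos: [0.4984, 0.0562, 0.196]
orientation: [-3.141, -0.0, 0.501]
ft_force: [-0.3, 1.1, 0.9]
finger_gap: 1.001
gripper_force: 0.0
```

```bash
python3 - <<'E'
from h import *
a=vision.read_camera('top')['pixels']; b=vision.read_camera('scene')['pixels']
a=cv2.resize(a[150:310,100:420],(800,400)); b=cv2.resize(b[90:300,150:400],(238,200))
cv2.imwrite('pics/top1.png',a); print(sensors.sense()['joint_velocities'].round(3))
cv2.imwrite('pics/scene1.png',cv2.resize(vision.read_camera('scene')['pixels'][90:300,150:410],None,fx=2.5,fy=2.5))
E
```

```text
[-0.002  0.001 -0.001 -0.    -0.002 -0.001]
```

View pics/top1.png

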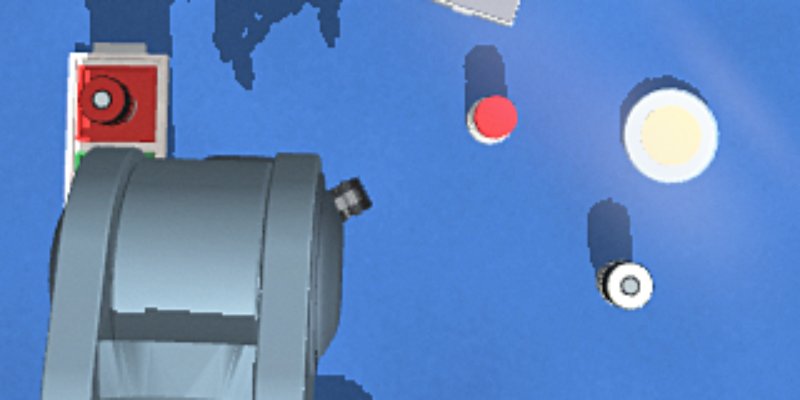

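View pics/scene1.png

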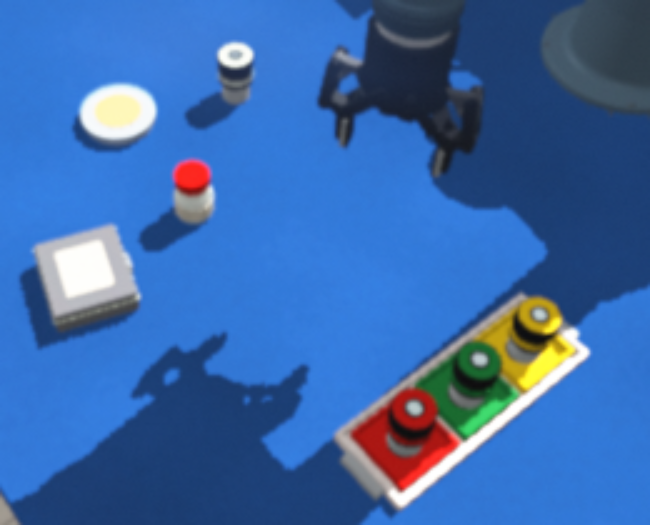

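The scene view shows all three standing upright in their own pockets: red (412,408), green (478,360) and yellow (539,315). The white eyepiece, jar, dish and slide box haven't moved.

```bash
python3 -c "
from workcell import order
print(order.sign_off())"
```

```text
the job is handed in; nothing more can be done
None
```

The red, yellow and green eyepieces each stand upright in the tray pocket of their own colour, the four other items look unmoved in the final view, and the job was handed in at about 18 s.

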